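Pack the instrument kit tray

ROBOT

A 6-joint arm with a two-finger parallel gripper is mounted at the origin on a cart in front of the work surface, level with it; the furniture and walls round the work are solid. World frame = base frame: x ahead of the robot, y to its left, z up, the work surface at z = 0. Lengths are in m, angles in rad, forces in N, time in s.
With the tool pointing down it reaches from about 0.375 to 0.9 m from the base axis. Payload 3.1 kg.
Tool frame: the origin (TCP) lies on the centre line of the jaws, within the pads' length; the fingertips stand robot.tip_reach ahead of it and the grasp point (between the pads) lies 8 mm behind it (robot.tip_reach is the distance from the TCP to the fingertips, in m); z points along the fingers, y is the line along which they close (so a half turn about z gives the same grasp; the last joint's range is limited). The gripper opens to 87 mm and grips with 3 to 60 N. Pads are 19 mm wide; open, the fingers measure 117 mm over their backs; the gripper's body (75 mm by 190 mm) begins 51 mm behind the grasp point.
Start: joints at [1.155, 0.527, 1.433, -0, 1.181, -0.178], TCP at [0.147, 0.608, 0.207] pointing down, gripper open.
Joint ranges: [-3.08, 3.08], [-0.75, 2.2], [0.22, 2.44], [-1.43, 4.57], [0, 2.65], [-2.85, 2.85]. Speed limits (rad/s): [2.79, 2.79, 3.14, 3.14, 3.14, 3.14].

INTERFACE

Orientations are given as a unit quaternion [x, y, z, w].
In Python, from rig import robot gives the robot as it stands.
- The arm moves only by the tool jog_arm, never from a script. Its argument "motion" is one flat list of numbers, 7 for each row, row after row: the shift along the tool's x, y, z scaled (see below), then the turn, a rotation vector about the tool's x, y, z scaled (see below), then the gripper's target within -1 to 1 (shut at 1, half-way at 0, fully open at -1). In form: [x, y, z, rx, ry, rz, hand, x, y, z, rx, ry, rz, hand, ...]. A call has 1 to 12 rows; each row shifts and turns the commanded pose from where the row before left it, along the tool's axes as they then stand; what a row does not reach is not made up. The controller multiplies each number of a shift by 4 cm and each number of a turn by 4 degrees. A row lasts 1/8 s, in which the tool goes at most 62.5 mm and 10.7 degrees, less where a joint would pass 70% of its speed; a pose out of reach is approached as far as the arm can. A call with a number of a shift or a turn outside -1 to 1 is refused whole. A call with a gripper value outside its range is refused whole. The fingers move at their own pace and stop on an object; "grip_force" is the grip in N (left out, the last holds). Time passes only in rows, so rows that do not move let the fingers close. It gives the time, the measured TCP pose, the force, the opening and the grip force at its end, in the units of the state.
- robot.get_obs(): the state, without advancing time (a new reading comes with each control period).
- robot.camera(name): name is "scene" or "top"; returns the picture (400x640x3 uint8, blue, green, red); there is no depth.
- robot.calibration(name): a dict with "fx", "fy", "cx", "cy" (pixels), "R" (3x3) and "t" (3): a world point X has camera coordinates R X + t. Camera axes: x right, y down, z forward; pixel columns grow to the right and rows downward; lengths in m; the calibration is good to about 2 mm. A picture is of the moment at which its call begins. calibration takes no time and is no camera call.
- robot.hand_in(): hands the job in; it is judged then, once.
The state is a dict: "time": time; "q": joint angles; "joint_velocities": joint speeds; "joint_torque": joint torques, N m; "position": TCP position; "tool_rot": TCP orientation; "ft_force": force on the tool from outside, world axes, zero at the start; "moment": the same for the moment, N m; "grip_width": finger opening in m; "grip_force": force on a finger pad.
Only numpy, scipy, OpenCV 4.12 (cv2) and the standard library are available. Lean on these libraries where they do the work, as an engineer would, in place of code of your own. Each camera call takes 0.05 s, during which the arm holds its last target. There are 200 camera calls.

TASK

Pack the open kit tray: put the lens cap, the eyepiece, the battery pack and the square gauge block each upright and fully down into the pocket cut to its shape and size. The bare retaining ring and the bare straight sleeve look like the cap and the eyepiece but do not belong to this kit, so leave them standing where they are.

Things in the scene. Friction and masses are not known exactly. Their poses are not given: they have to be found in the camera images.
- cap_mid (a point): The lens cap: flat black disc with a closed face, diameter 56 mm, 12.5 mm high, lying flat; gripped across its rim low down. (Like all loose parts it lies right of the tray, in front of a solid shelf upright that stands at the back, 0.70 m ahead of the robot and 0.15 m to its right: carry things across nearer than that.) The point is its centre, half-way up; z up along its axis.
- eyepiece_mid (a point): The eyepiece: black turned part standing on its flange, largest diameter 34 mm at the bottom, waisted in the middle below a collar at the top (fingers meet it at 30 mm across anywhere above 19 mm), 42 mm high, with a dark closed lens in the top. The point is its centre, half-way up; z up along its axis.
- battery_mid (a point): The battery pack: dark grey oblong block with a yellow-and-white label, 39 mm along its x, 68 mm along its y, 60 mm high; gripped across the 39 mm. The point is its centre, half-way up; z up along its axis.
- block_mid (a point): The gauge block: black square block with a small white label, 51 mm along x, 50 mm along y, 60 mm high. The point is its centre, half-way up; z up along its axis.
- ring_mid (a point): The retaining ring, a look-alike of the cap, to be left: flat black ring, outside diameter 56 mm, 12.5 mm high, with an open hole of 38 mm through which the bench shows. The point is its centre, half-way up; z up along its axis.
- sleeve_mid (a point): The straight sleeve, a look-alike of the eyepiece, to be left: black tube standing upright, outside diameter 34 mm (31 mm at the upper third, no waist, no collar), 42 mm high, with an open bore of 23 mm. The point is its centre, half-way up; z up along its axis.
- nest_cap_floor (a point): One of four white inserts, 99 mm square, 22 mm high, that fill the fixed kit tray (212 mm square, 4 mm floor, 26 mm walls) two by two in any order, 101 mm apart. Its pocket, open at the top, grey floor: round, diameter 72 mm, 6 mm deep: the wide round pocket, for the cap. Point: centre of the pocket's floor, 20 mm above the bench; z up, x and y along the insert's sides.
- nest_eyepiece_floor (a point): One of four white inserts, 99 mm square, 22 mm high, that fill the fixed kit tray (212 mm square, 4 mm floor, 26 mm walls) two by two in any order, 101 mm apart. Its pocket, open at the top, grey floor: round, diameter 50 mm, 10 mm deep: the small round pocket, for the eyepiece. Point: centre of the pocket's floor, 16 mm above the bench; z up, x and y along the insert's sides.
- nest_battery_floor (a point): One of four white inserts, 99 mm square, 22 mm high, that fill the fixed kit tray (212 mm square, 4 mm floor, 26 mm walls) two by two in any order, 101 mm apart. Its pocket, open at the top, grey floor: oblong, 55 mm along x, 84 mm along y, 10 mm deep, for the battery pack (its long side along the pocket's y). Point: centre of the pocket's floor, 16 mm above the bench; z up, x and y along the insert's sides.
- nest_block_floor (a point): One of four white inserts, 99 mm square, 22 mm high, that fill the fixed kit tray (212 mm square, 4 mm floor, 26 mm walls) two by two in any order, 101 mm apart. Its pocket, open at the top, grey floor: square, 67 x 67 mm, 10 mm deep, for the gauge block (sides along the pocket's sides). Point: centre of the pocket's floor, 16 mm above the bench; z up, x and y along the insert's sides.
Not all that is in view belongs to the job. What is shaped like the part that bears eyepiece_mid but green, red or turquoise is not meant.

How it is judged:
At the end, for the whole second after the job is handed in: Cap, eyepiece, battery pack and gauge block each stand at rest on the floor of their own pocket (centre within 14 mm of the pocket's centre, height within 3.5 mm of seated, upright within 0.12 rad); ring and sleeve are upright within 20 mm of where they began (horizontal distance between cap_mid and nest_cap_floor below 0.014 m and z of cap_mid in the frame of nest_cap_floor between 0.00275 and 0.00975 m and angle between each of cap_mid, eyepiece_mid, battery_mid, block_mid, ring_mid, sleeve_mid's own z axis and vertical below 0.12 rad and linear speed of each of cap, eyepiece, battery, block below 0.02 m/s and horizontal distance between eyepiece_mid and nest_eyepiece_floor below 0.014 m and z of eyepiece_mid in the frame of nest_eyepiece_floor between 0.0175 and 0.0245 m and horizontal distance between battery_mid and nest_battery_floor below 0.014 m and z of battery_mid in the frame of nest_battery_floor between 0.0265 and 0.0335 m and horizontal distance between block_mid and nest_block_floor below 0.014 m and z of block_mid in the frame of nest_block_floor between 0.0265 and 0.0335 m and distance of each of ring_mid, sleeve_mid from where it was at the start of the episode below 0.02 m); the robot touches nothing.
It fails at once if the retaining ring is displaced (distance of ring_mid from where it was at the start of the episode above 0.03 m).
It fails at once if the straight sleeve is displaced (distance of sleeve_mid from where it was at the start of the episode above 0.03 m).
It also fails if it takes over 99 s, if anything falls off the work surface, if the arm or the gripper's body presses on something with over 40 N, if the wrist force passes 120 N, or if a joint passes its speed limit or range.

## Working session

There is one attempt and no reset: what is moved stays moved. The work goes in short steps, Python scripts to look and compute and a tool call to move; the robot and the scene stay as the last step left them, time stands still between calls to the robot, and variables do not carry over. Pictures are saved under pics/ and viewed, at most 14 in all, crops included, and the job is handed in when it is done.

Besides the shell and the picture viewer there is one more tool, called after "Emit:" as name(argument=value, ...) on one line, values as JSON. jog_arm: Moves the arm, as the interface text tells. Shifts and turns lie within -1 to 1; 1 stands for 4 cm of shift or 4 degrees of turn. Its arguments: {"type":"object","properties":{"motion":{"type":"array","items":{"type":"number"}},"grip_force":{"type":"number"}},"required":["motion"]}

```bash
mkdir -p pics; ls
python3 - <<'E'
from rig import robot
import cv2
o=robot.get_obs();print({k:o[k] for k in("time","position","tool_rot","grip_width","ft_force")},robot.tip_reach)
for n in("scene","top"):
    cv2.imwrite(f"pics/{n}0.png",robot.camera(n));print(n,robot.calibration(n))
E
```

```text
pics
{'time': 0.0, 'position': array([0.14628575, 0.60686297, 0.20626947]), 'tool_rot': array([ 1.18129503e-01,  9.92997610e-01, -1.03404457e-03, -3.14300777e-04]), 'grip_width': 0.0873265878643898, 'ft_force': array([0.19102387, 0.30248716, 0.05863966])} 0.011
scene {'fx': 481.4853163316604, 'fy': 481.4853163316604, 'cx': 324.5608806073176, 'cy': 200.24141609878865, 'R': array([[ 0.6602037 , -0.75107426, -0.00430415],
       [-0.37121015, -0.32130591, -0.87118628],
       [ 0.65294264,  0.57675815, -0.49093374]]), 't': array([-0.34746884,  0.21983187,  0.94944144])}
top {'fx': 508.2050219383588, 'fy': 508.2050219383588, 'cx': 325.4078880968426, 'cy': 201.72532633791374, 'R': array([[ 0.00524888, -0.99998345,  0.00235743],
       [-0.98208942, -0.00559894, -0.18833221],
       [ 0.18834229, -0.00132668, -0.98210255]]), 't': array([-0.0432321,  0.4901177,  1.2787468])}
```

View pics/top0.png

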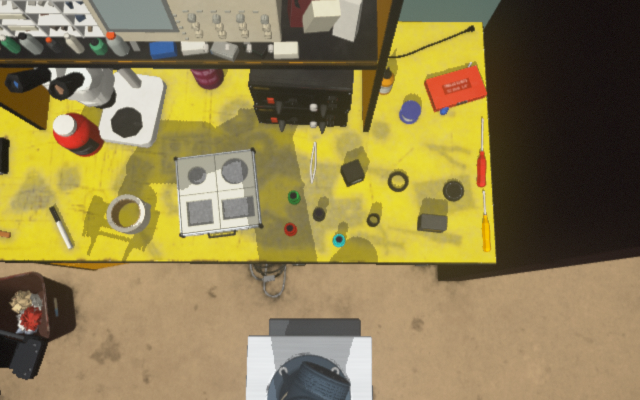

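View pics/scene0.png

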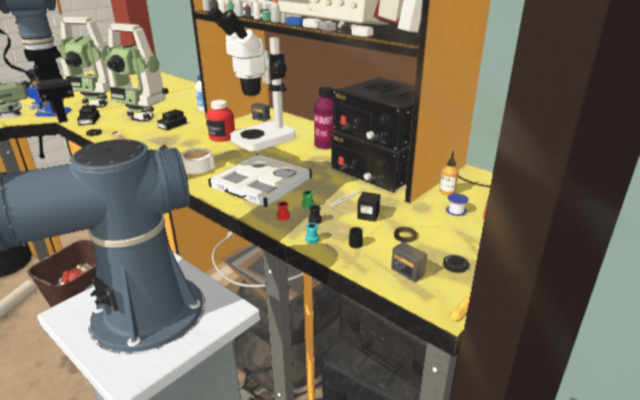

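The top view shows the tray at (218,192), with round pockets at (197,176) and (234,172) and angular pockets at (200,212) and (238,208).

Possible mix-ups:
- **Cap-like:** the cap is the closed disc at (453,190), and the ring with yellow showing through is at (398,181).
- **Eyepiece-like:** black at (319,214), sleeve at (373,220), and the green (294,197), red (290,229) and turquoise (339,240) ones.
- **Blocks:** the gauge block is at (352,173) and the battery at (432,223).

Next I'll check these in close crops.

```bash
cat > h.py <<'E'
import numpy as np, cv2
from rig import robot
def ray(n,uv,z):
    c=robot.calibration(n);R,t=np.array(c["R"]),np.array(c["t"])
    d=R.T@np.array([(uv[0]-c["cx"])/c["fx"],(uv[1]-c["cy"])/c["fy"],1]);o=-R.T@t
    return o+d*(z-o[2])/d[2]
def proj(n,X):
    c=robot.calibration(n);p=np.array(c["R"])@X+c["t"]
    return np.array([c["fx"]*p[0]/p[2]+c["cx"],c["fy"]*p[1]/p[2]+c["cy"]])
E
python3 - <<'E'
from h import *
a=cv2.imread("pics/top0.png")
c1=cv2.resize(a[140:250,165:275],None,fx=5,fy=5,interpolation=cv2.INTER_CUBIC)
cv2.imwrite("pics/tray.png",c1)
c2=cv2.resize(a[150:250,275:475],None,fx=4,fy=4,interpolation=cv2.INTER_CUBIC)
cv2.imwrite("pics/parts.png",c2)
g=a.max(2); m=(g<75).astype(np.uint8); 
for th in (60,):
  m=(g<th).astype(np.uint8); m[:150]=0;m[250:]=0;m[:,:275]=0;m[:,472:]=0
  n,l,s,c=cv2.connectedComponentsWithStats(m)
  for i in range(1,n):
    if s[i,4]>25:
      cn=np.argwhere(l==i)[:,::-1].astype(np.float32);r=cv2.minAreaRect(cn)
      print(c[i].round(1),s[i],np.round(r[1],1),round(r[2],1),ray("top",c[i],0.0).round(3))
E
```

```text
(no output)
```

View pics/tray.png

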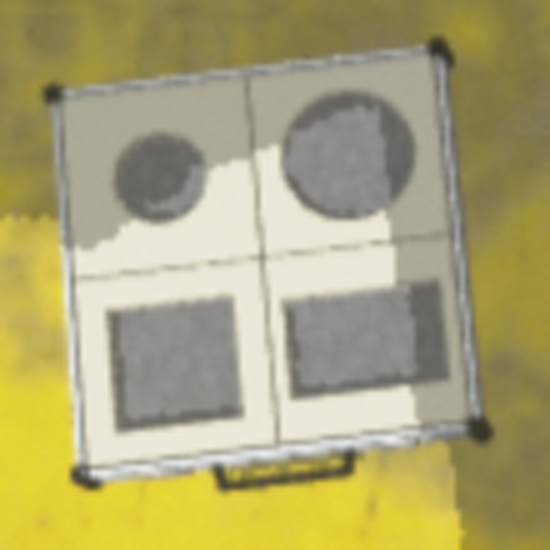

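View pics/parts.png

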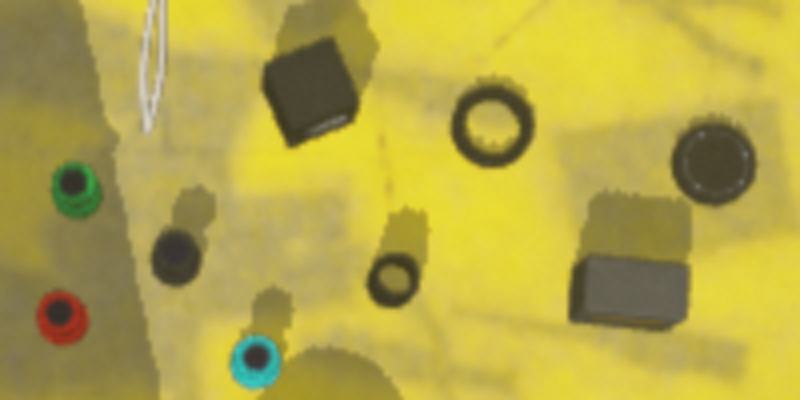

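The crops confirm the parts: closed disc = cap (453,190), ring with an open bore = ring (398,181), solid dark top = eyepiece (319,214), open bore = sleeve (373,220). In the tray, top left is the eyepiece pocket, top right the cap, bottom left the block and bottom right the battery.

Run:
```python
from h import *
a=cv2.imread("pics/top0.png"); hsv=cv2.cvtColor(a,cv2.COLOR_BGR2HSV)
print(a[173,352],a[190,453],a[222,432],a[214,319],a[165,358])
b,g,r=[a[...,i].astype(int) for i in range(3)]
m=((r-b<35)&(a.max(2)<125)).astype(np.uint8); m[:150]=0;m[245:]=0;m[:,:305]=0;m[:,472:]=0
n,l,s,c=cv2.connectedComponentsWithStats(m)
for i in range(1,n):
    if s[i,4]>25:
      cn=np.argwhere(l==i)[:,::-1].astype(np.float32);rr=cv2.minAreaRect(cn)
      print("part",c[i].round(1),s[i],np.round(rr[1],1),round(rr[2],1),ray("top",c[i],0.0).round(3))
# pockets in tray from 5x crop: rims at z=.026 (insert top)
P=lambda x,y:(165+(x+.5)/5-.5,140+(y+.5)/5-.5)
z=.026
for nme,ps in dict(corners=[(54,94),(440,48),(482,430),(86,476)],eye=[(160,178)],cap=[(349,155)],blk=[(107,312),(233,297),(243,415),(118,430)],bat=[(282,303),(437,281),(448,378),(292,397)],seam=[(260,258)]).items():
    W=np.array([ray("top",P(*p),z) for p in ps]); print(nme,W.mean(0).round(4),[np.round(np.hypot(*(W[i]-W[i-1])[:2]),3) for i in range(len(W))],[round(np.degrees(np.arctan2(*(W[i]-W[i-1])[[1,0]])),1) for i in range(len(W))])
```

```text
[50 69 75] [45 68 74] [ 83  99 103] [52 53 60] [49 68 75]
part [352.1 172.4] [341 160  23  26 379] [20.5 19.2] 66.8 [ 0.581 -0.113  0.   ]
part [397.  181.3] [389 173  18  18  63] [17. 17.] 90.0 [ 0.557 -0.235  0.   ]
part [453.  190.7] [444 182  19  19 284] [18. 18.] 90.0 [ 0.532 -0.387  0.   ]
part [318.5 214. ] [313 208  12  13 123] [12. 11.] 90.0 [ 0.466 -0.022  0.   ]
part [431.8 222.1] [418 214  29  17 394] [27.8 15.2] 2.5 [ 0.445 -0.326  0.   ]
part [338.7 238.8] [336 236   7   7  36] [6.4 5.7] 45.0 [ 0.399 -0.077  0.   ]
corners [0.5205 0.2458 0.026 ] [np.float64(0.209), np.float64(0.209), np.float64(0.21), np.float64(0.208)] [np.float64(8.1), np.float64(-82.6), np.float64(-172.1), np.float64(97.0)]
eye [0.5646 0.3043 0.026 ] [np.float64(0.0)] [np.float64(0.0)]
cap [0.5778 0.2037 0.026 ] [np.float64(0.0)] [np.float64(0.0)]
blk [0.4642 0.2909 0.026 ] [np.float64(0.064), np.float64(0.067), np.float64(0.064), np.float64(0.066)] [np.float64(8.4), np.float64(-82.7), np.float64(-172.6), np.float64(97.3)]
bat [0.4774 0.1915 0.026 ] [np.float64(0.051), np.float64(0.083), np.float64(0.053), np.float64(0.082)] [np.float64(8.4), np.float64(-81.4), np.float64(-171.8), np.float64(97.4)]
seam [0.5211 0.2488 0.026 ] [np.float64(0.0)] [np.float64(0.0)]
```

```bash
cat >> h.py <<'E'
H=dict(cap=.00625,eye=.021,bat=.03,blk=.03)
def blobs(n,a):
    b,g,r=[a[...,i].astype(int) for i in range(3)]
    m=((r-b<35)&(a.max(2)<125)).astype(np.uint8)
    k,l,s,c=cv2.connectedComponentsWithStats(m)
    return l,s,c
def tri(uv1,uv2):
    A=[];B=[]
    for n,uv in(("top",uv1),("scene",uv2)):
        o=ray(n,uv,0.);p=ray(n,uv,.2);d=(p-o)/np.linalg.norm(p-o);M=np.eye(3)-np.outer(d,d);A.append(M);B.append(M@o)
    return np.linalg.lstsq(np.vstack(A),np.hstack(B),rcond=None)[0]
E
python3 - <<'E'
from h import *
T=cv2.imread("pics/top0.png");S=cv2.imread("pics/scene0.png")
lt,st,ct=blobs("top",T);ls,ss,cs=blobs("scene",S)
seed=dict(cap=(453,190),eye=(318.5,214),bat=(432,222),blk=(352,172))
for k,u in seed.items():
    i=np.argmin(np.hypot(*(ct-u).T)+1e3*(st[:,4]<50)); X=ray("top",ct[i],H[k])
    u2=proj("scene",X); j=np.argmin(np.hypot(*(cs-u2).T)+1e3*(ss[:,4]<50))
    print(k,X.round(4),"scene pred",u2.round(1),"found",cs[j].round(1),ss[j],tri(ct[i],cs[j]).round(4))
    if k in("bat","blk"):
        c,_=cv2.findContours((lt==i).astype(np.uint8),0,1); p=cv2.approxPolyDP(c[0],1.6,True)[:,0]
        print(p.tolist())
        for z in (0.,.06):
            W=[ray("top",q.astype(float),z)[:2] for q in p]; print(z,[(np.round(np.linalg.norm(W[m]-W[m-1]),3),round(np.degrees(np.arctan2(*(W[m]-W[m-1])[::-1])),0)) for m in range(len(W))])
E
```

```text
cap [ 0.5305 -0.3852  0.0063] scene pred [455.9 263.8] found [455.5 263.4] [444 255  25  17 335] [ 0.53   -0.3847  0.0074]
eye [ 0.4621 -0.0224  0.021 ] scene pred [314.5 214.8] found [313.8 214. ] [306 196  16  32 254] [ 0.4611 -0.022   0.0239]
bat [ 0.4407 -0.3198  0.03  ] scene pred [409.7 261.9] found [407.9 258. ] [392 228  34  53 907] [ 0.4384 -0.3168  0.0402]
[[419, 217], [418, 229], [445, 229], [446, 218], [444, 216], [422, 214]]
0.0 [(np.float64(0.012), np.float64(135.0)), (np.float64(0.033), np.float64(174.0)), (np.float64(0.072), np.float64(-90.0)), (np.float64(0.03), np.float64(-7.0)), (np.float64(0.007), np.float64(44.0)), (np.float64(0.059), np.float64(85.0))]
0.06 [(np.float64(0.011), np.float64(135.0)), (np.float64(0.031), np.float64(174.0)), (np.float64(0.069), np.float64(-90.0)), (np.float64(0.029), np.float64(-7.0)), (np.float64(0.007), np.float64(44.0)), (np.float64(0.057), np.float64(85.0))]
blk [ 0.5737 -0.1115  0.03  ] scene pred [369.  206.6] found [369.  205.6] [358 193  22  28 441] [ 0.573  -0.1115  0.0334]
[[357, 160], [342, 166], [341, 170], [348, 185], [362, 178], [363, 174]]
0.0 [(np.float64(0.043), np.float64(22.0)), (np.float64(0.045), np.float64(113.0)), (np.float64(0.012), np.float64(166.0)), (np.float64(0.046), np.float64(-156.0)), (np.float64(0.043), np.float64(-63.0)), (np.float64(0.012), np.float64(-14.0))]
0.06 [(np.float64(0.041), np.float64(22.0)), (np.float64(0.043), np.float64(113.0)), (np.float64(0.011), np.float64(166.0)), (np.float64(0.044), np.float64(-156.0)), (np.float64(0.041), np.float64(-63.0)), (np.float64(0.011), np.float64(-14.0))]
```

Emit:
jog_arm(motion=[0.3, -1, 0, 0, 0, 1, -1, 0.3, -1, 0, 0, 0, 1, -1, 0, -1, 0, 0, 0, 1, -1, 0, -1, 0, 0, 0, 1, -1], grip_force=20)

```text
time: 0.6
position: [0.0694, 0.4622, 0.2069]
tool_rot: [0.256, 0.967, -0.0, -0.0]
ft_force: [0.5, -0.3, -0.1]
grip_width: 0.0869
grip_force: 0.0
```

Emit:
jog_arm(motion=[-0.85, 0.5, 0, 0, 0, 1, -1, -0.85, 0.55, 0, 0, 0, 1, -1, -0.8, 0.6, 0, 0, 0, 1, -1, -0.75, 0.65, 0, 0, 0, 1, -1, -0.7, 0.7, 0, 0, 0, 1, -1, -0.65, 0.75, 0, 0, 0, 1, -1, -1, -0.1, 0, 0, 0, 1, -1, -1, 0, 0, 0, 0, 1, -1, -1, 0.05, 0, 0, 0, 1, -1, -1, 0.1, 0, 0, 0, 1, -1, -1, 0.15, 0, 0, 0, 1, -1, -1, 0.2, 0, 0, 0, 1, -1])

```text
time: 2.1
position: [0.4308, 0.2521, 0.207]
tool_rot: [0.627, 0.779, -0.0, -0.0]
ft_force: [0.6, -0.0, -0.4]
grip_width: 0.087
grip_force: 0.0
```

Emit:
jog_arm(motion=[-1, 0.3, 0, 0, 0, 1, -1, -1, 0.3, 0, 0, 0, 1, -1, -1, 0.3, 0, 0, 0, 1, -1, -1, 0.3, 0, 0, 0, 0, -1, -1, 0.3, 0, 0, 0, 0, -1, -1, 0.3, 0, 0, 0, 0, -1, -1, 0, 0, 0, 0, 0, -1, -1, 0, 0, 0, 0, 0, -1, -1, 0, 0, 0, 0, 0, -1, -1, 0, 0, 0, 0, 0, -1, 0, 0, 0, 0, 0, 0, -1, 0, 0, 0, 0, 0, 0, -1])

```text
time: 3.6
position: [0.5212, -0.1389, 0.2068]
tool_rot: [0.705, 0.71, -0.0, -0.001]
ft_force: [-0.5, -0.3, -0.8]
grip_width: 0.0867
grip_force: 0.0
```

Emit:
jog_arm(motion=[-1, 0.2, 0, 0, 0, 0, -1, -1, 0, 0, 0, 0, 0, -1, -1, 0, 0, 0, 0, 0, -1, -1, 0, 0.4, 0, 0, 0, -1, -1, 0, 0.5, 0, 0, 0, -1, -1, 0, 0.6, 0, 0, 0, -1, -0.15, 0, 1, 0, 0, 0, -1, 0, 0, 0.8, 0, 0, 0, -1, 0, 0, 0, 0, 0, 0, -1, 0, 0, 0, 0, 0, 0, -1])

```text
time: 4.85
position: [0.5327, -0.3849, 0.0763]
tool_rot: [0.704, 0.71, 0.0, 0.001]
ft_force: [-0.6, -0.5, -0.4]
grip_width: 0.0867
grip_force: 0.0
```

Run:
```python
from h import *
o=robot.get_obs();print(o["position"],o["ft_force"])
a=robot.camera("scene");b=robot.camera("top")
c1=cv2.resize(a[200:300,390:500],(440,400),interpolation=cv2.INTER_CUBIC)
c2=cv2.resize(b[140:240,400:490],(360,400),interpolation=cv2.INTER_CUBIC)
cv2.imwrite("pics/cap1.png",np.hstack([c1,c2]))
```

```text
[ 0.53269982 -0.38494569  0.07632603] [-0.59236031 -0.45757997 -0.391113  ]
```

View pics/cap1.png

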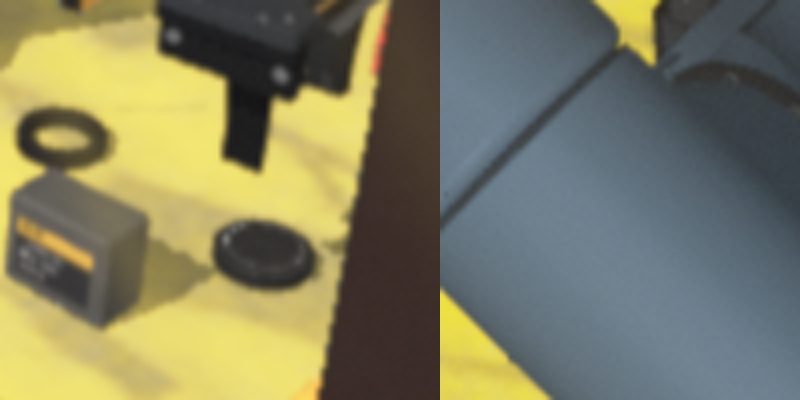

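The picture shows the cap at crop (265,255), centred under the hand, with the ring and battery clear of the fingers. I'll descend and grip.

Emit:
jog_arm(motion=[0, -0.05, 0.7, 0, 0, 0, -1, 0, 0, 0.5, 0, 0, 0, -1, 0, 0, 0.33, 0, 0, 0, -1, 0, 0, 0, 0, 0, 0, -1, 0, 0, 0, 0, 0, 0, 1, 0, 0, 0, 0, 0, 0, 1, 0, 0, 0, 0, 0, 0, 1, 0, 0, 0, 0, 0, 0, 1, 0, 0, 0, 0, 0, 0, 1, 0, 0, 0, 0, 0, 0, 1], grip_force=20)

```text
time: 6.2
position: [0.5296, -0.3855, 0.0141]
tool_rot: [0.704, 0.71, 0.0, -0.0]
ft_force: [-0.1, -0.2, -0.4]
grip_width: 0.035
grip_force: 0.0
```

Run:
```python
from h import *
o=robot.get_obs();print(o["position"],o["ft_force"],o["grip_width"],o["grip_force"],o["time"])
a=robot.camera("scene")
cv2.imwrite("pics/cap2.png",cv2.resize(a[200:300,390:500],(660,600),interpolation=cv2.INTER_CUBIC))
```

```text
[ 0.52960548 -0.38551545  0.01405021] [-0.08594514 -0.23309846 -0.39983384] 0.0350204557981603 0.0 6.2
```

View pics/cap2.png

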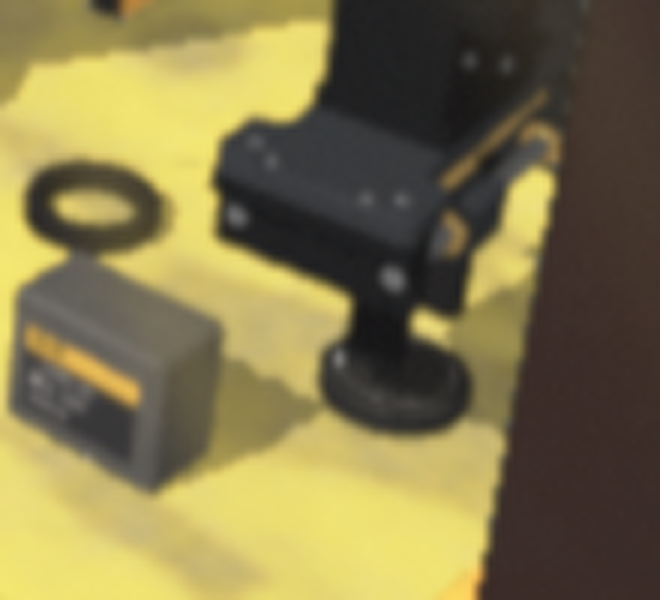

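The cap at crop (396,375) has not moved, yet the fingers are at 35 mm, less than its width. I'll check whether the fingertips ride above it.

Run:
```python
from h import *
for x in(.475,.489):
  for z in(.055,.065,.075): print(x,z,proj("scene",np.array([x,-.385,z+.0003])).round(1))
print("now")
for x in(.497,.512):
  for z in(.003,.013,.023): print(x,z,proj("scene",np.array([x,-.3855,z])).round(1))
print("cap c",proj("scene",np.array([.53,-.385,.0063])).round(1),ray("scene",(456,262.5),.00625))
print(robot.get_obs()["q"])
```

```text
0.475 0.055 [446.1 257. ]
0.475 0.065 [446.7 253.1]
0.475 0.075 [447.3 249.1]
0.489 0.055 [449.4 254. ]
0.489 0.065 [450.  250.1]
0.489 0.075 [450.6 246.2]
now
0.497 0.003 [448.4 272. ]
0.497 0.013 [449.  268.4]
0.497 0.023 [449.6 264.7]
0.512 0.003 [451.8 268.8]
0.512 0.013 [452.4 265.2]
0.512 0.023 [452.9 261.5]
cap c [455.7 263.8] [ 0.53482893 -0.38312512  0.00625   ]
[-7.99512638e-01  8.11554980e-01  1.47968482e+00 -3.99673430e-06
  8.50413462e-01 -8.07015532e-01]
```

Emit:
jog_arm(motion=[0, 0, 0, 0, 0, 0, 1, 0, 0, 0, 0, 0, 0, 1])

```text
time: 6.5
position: [0.5296, -0.3855, 0.014]
tool_rot: [0.704, 0.71, -0.0, -0.0]
ft_force: [-1.2, 0.1, 0.3]
grip_width: 0.0111
grip_force: 0.0
```

Emit:
jog_arm(motion=[0, 0, 0, 0, 0, 0, -1, 0, 0, 0, 0, 0, 0, -1, 0, 0, 0, 0, 0, 0, -1, 0, 0, 0, 0, 0, 0, -1, 0, 0, 0, 0, 0, 0, -1, 0, 0, 0, 0, 0, 0, -1, 0, 0, 0, 0, 0, 0, -1, 0, 0, 0, 0, 0, 0, -1])

```text
time: 7.5
position: [0.5296, -0.3855, 0.014]
tool_rot: [0.704, 0.71, -0.0, -0.0]
ft_force: [0.0, -0.1, 1.1]
grip_width: 0.0822
grip_force: 0.0
```

Run:
```python
from h import *
o=robot.get_obs();print(o["position"],o["ft_force"],o["grip_width"])
a=robot.camera("scene")
c=cv2.resize(a[225:285,420:490],(700,600),interpolation=cv2.INTER_CUBIC)
for x in(.473,.486,.573,.588):
  for z in(.003,.023):
    u,v=proj("scene",np.array([x,-.3855,z])); cv2.circle(c,(int((u-419.5)*10),int((v-224.5)*10)),3,(0,0,255) if z<.01 else (255,0,0),-1)
cv2.imwrite("pics/cap3.png",c)
```

```text
[ 0.52961396 -0.38554022  0.01403993] [ 0.04866637 -0.0780872   1.09932421] 0.08223176785187473
```

View pics/cap3.png

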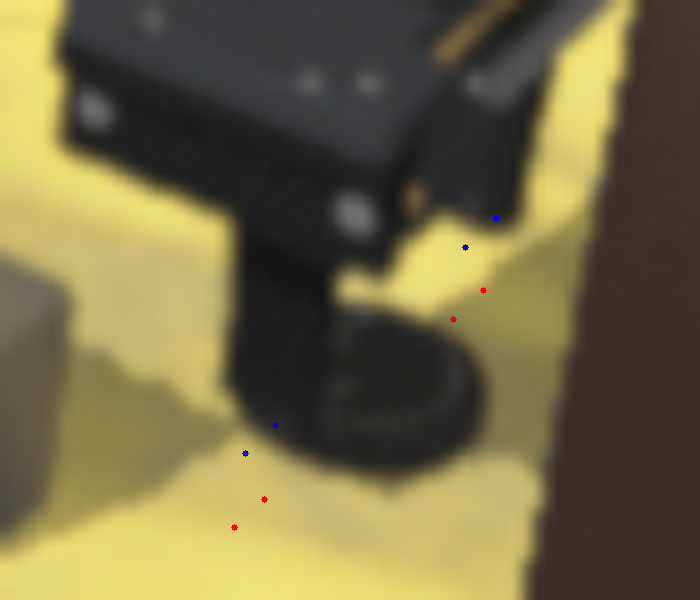

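The near fingertip ends at about crop (285,425), which puts the tips about 12 mm above the reported TCP height, higher than stated. The cap at (400,390) is untouched. I'll go lower in small steps and watch the force.

Emit:
jog_arm(motion=[0, 0, 0.25, 0, 0, 0, -1, 0, 0, 0.1, 0, 0, 0, -1, 0, 0, 0, 0, 0, 0, -1])

```text
time: 7.92
position: [0.5292, -0.3851, -0.0008]
tool_rot: [0.704, 0.71, 0.0, -0.001]
ft_force: [0.2, -1.2, -1.0]
grip_width: 0.0869
grip_force: 0.0
```

Run:
```python
from h import *
o=robot.get_obs();print(o["position"],o["ft_force"],o["grip_width"])
a=robot.camera("scene")
c=cv2.resize(a[225:285,420:490],(700,600),interpolation=cv2.INTER_CUBIC)
for x in(.472,.486,.573,.588):
  for z in(.0,.012):
    u,v=proj("scene",np.array([x,-.3855,z])); cv2.circle(c,(int((u-419.5)*10),int((v-224.5)*10)),3,(0,0,255) if z<.01 else (255,0,0),-1)
cv2.imwrite("pics/cap4.png",c)
```

```text
[ 0.52917236 -0.38508573 -0.00083847] [ 0.17177204 -1.17982413 -0.97228599] 0.08687552141991188
```

View pics/cap4.png

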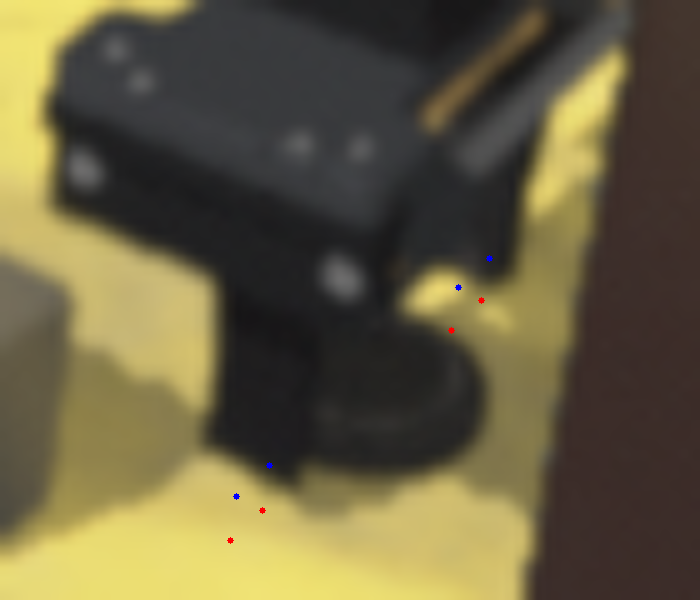

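The tips are now about 12 mm above the bench, with no contact and the cap between the fingers. I'll go 8 mm lower and close.

Emit:
jog_arm(motion=[0, 0, 0.1, 0, 0, 0, -1, 0, 0, 0.1, 0, 0, 0, -1, 0, 0, 0, 0, 0, 0, -1])

```text
time: 8.35
position: [0.5294, -0.3853, -0.0084]
tool_rot: [0.704, 0.71, -0.0, -0.0]
ft_force: [1.1, -0.3, 0.2]
grip_width: 0.0871
grip_force: 0.0
```

Emit:
jog_arm(motion=[0, 0, 0, 0, 0, 0, 1, 0, 0, 0, 0, 0, 0, 1, 0, 0, 0, 0, 0, 0, 1, 0, 0, 0, 0, 0, 0, 1, 0, 0, 0, 0, 0, 0, 1, 0, 0, 0, 0, 0, 0, 1])

```text
time: 9.1
position: [0.5297, -0.3856, -0.0078]
tool_rot: [0.704, 0.71, 0.0, 0.0]
ft_force: [-0.0, 0.6, 0.5]
grip_width: 0.0549
grip_force: 20.0
```

Emit:
jog_arm(motion=[0, 0, -0.5, 0, 0, 0, 1, 0, 0, -1, 0, 0, 0, 1, 0, 0, -1, 0, 0, 0, 1, 0.5, 0, -1, 0, 0, 0, 1, 1, 0, 0, 0, 0, 0, 1, 1, 0, 0, 0, 0, 0, 1, 1, 0, 0, 0, 0, 0, 1, 1, 0, 0, 0, 0, 0, 1, 1, 0, 0, 0, 0, 0, 1, 1, 0, 0, 0, 0, 0, 1, 1, 0, 0, 0, 0, 0, 1, 1, 0, 0, 0, 0, 0, 1])

```text
time: 10.6
position: [0.5273, -0.0444, 0.1335]
tool_rot: [0.704, 0.71, 0.0, 0.001]
ft_force: [1.2, 0.2, -0.0]
grip_width: 0.0548
grip_force: 20.0
```

Emit:
jog_arm(motion=[1, 0, 0, 0, 0, 0, 1, 1, 0.2, 0, 0, 0, 0, 1, 1, 0.2, 0, 0, 0, 0, 1, 1, 0.3, 0, 0, 0, 0, 1, 1, 0.3, 0, 0, 0, 0, 1, 0.6, 0.2, 0, 0, 0, 0, 1, 0, 0, 0, 0, 0, 0, 1, 0, 0, 0, 0, 0, 0, 1])

```text
time: 11.6
position: [0.573, 0.1782, 0.1327]
tool_rot: [0.704, 0.71, -0.0, 0.0]
ft_force: [-0.6, 0.4, -0.2]
grip_width: 0.0546
grip_force: 20.0
```

Emit:
jog_arm(motion=[0.65, 0.12, 0, 0, 0, 0, 1, 0, 0, 0.9, 0, 0, 0, 1, 0, 0, 0.9, 0, 0, 0, 1, 0, 0, 0.6, 0, 0, 0, 1, 0, 0, 0.35, 0, 0, 0, 1, 0, 0, 0, 0, 0, 0, 1])

```text
time: 12.35
position: [0.5774, 0.2039, 0.0215]
tool_rot: [0.705, 0.709, -0.001, -0.001]
ft_force: [-0.2, -0.5, -0.0]
grip_width: 0.055
grip_force: 20.0
```

Run:
```python
from h import *
o=robot.get_obs();print(o["position"],o["ft_force"],o["grip_width"])
a=robot.camera("scene")
c=cv2.resize(a[120:220,195:325],(780,600),interpolation=cv2.INTER_CUBIC)
cv2.imwrite("pics/cap5.png",c)
```

```text
[0.57740194 0.20390373 0.02150137] [-0.16961782 -0.52522599 -0.03160281] 0.05497277674462324
```

View pics/cap5.png

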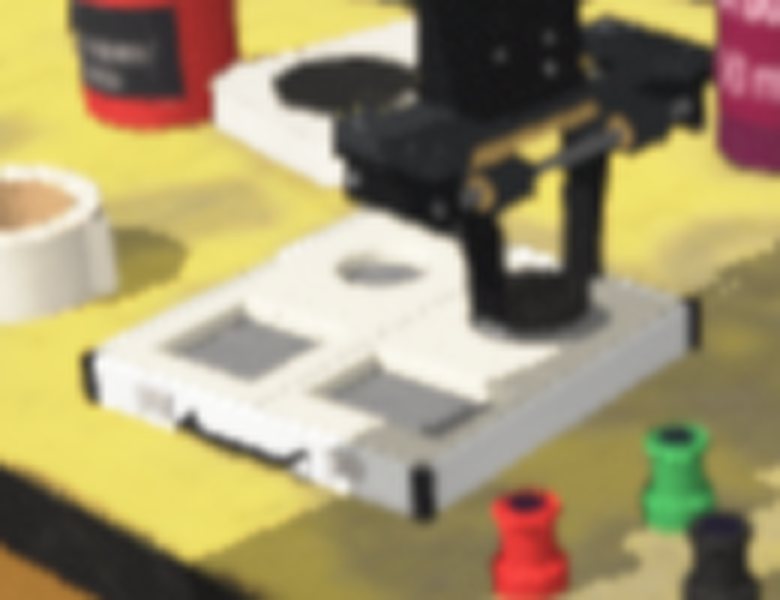

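The view shows the cap at (530,300), held level just above the grey pocket and centred. I'll lower it 5 mm and release.

Emit:
jog_arm(motion=[0, 0, 0.07, 0, 0, 0, 1, 0, 0, 0.06, 0, 0, 0, 1, 0, 0, 0, 0, 0, 0, 1])

```text
time: 12.78
position: [0.578, 0.2049, 0.0171]
tool_rot: [0.704, 0.71, 0.0, 0.0]
ft_force: [0.3, 0.6, -1.1]
grip_width: 0.0549
grip_force: 20.0
```

Emit:
jog_arm(motion=[0, 0, 0, 0, 0, 0, -1, 0, 0, 0, 0, 0, 0, -1, 0, 0, 0, 0, 0, 0, -1, 0, 0, 0, 0, 0, 0, -1, 0, 0, -0.5, 0, 0, 0, -1, 0, 0, -1, 0, 0, 0, -1, -0.5, 0, -1, 0, 0, 0, -1, -1, 0, -0.3, 0, 0, 0, -1, -1, -0.2, 0, 0, 0, 0, -1, -1, -0.5, 0, 0, 0, 0, -1, -1, -0.8, 0, 0, 0, 0, -1, 0, 0, 0, 0, 0, 0, -1])

```text
time: 14.28
position: [0.5171, 0.0225, 0.13]
tool_rot: [0.706, 0.708, -0.001, -0.0]
ft_force: [0.1, 0.2, 0.2]
grip_width: 0.0872
grip_force: 0.0
```

Run:
```python
from h import *
a=robot.camera("scene")
c=cv2.resize(a[130:250,200:350],(750,600),interpolation=cv2.INTER_CUBIC)
cv2.imwrite("pics/cap6.png",c)
```

```text
(no output)
```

View pics/cap6.png

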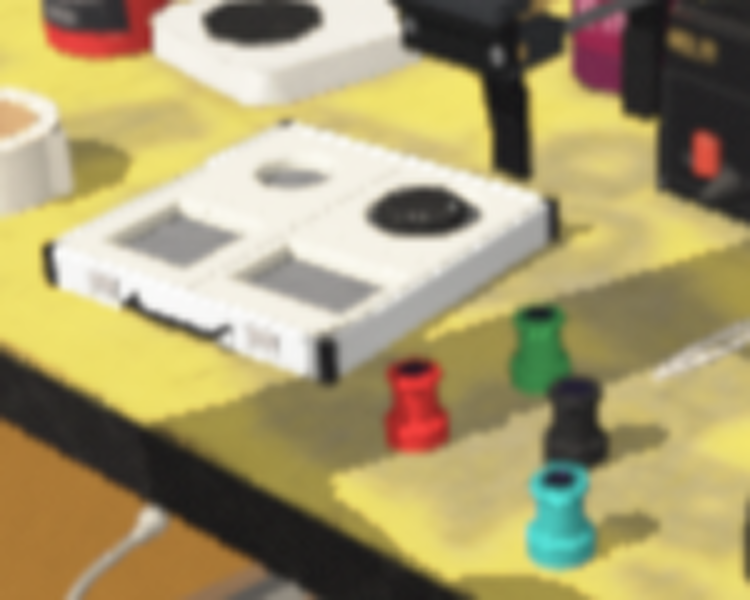

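The cap is seated in its pocket at (422,210), and the black eyepiece at (575,420) is the next pick. I'll move over it and descend so the tips are about 21 mm up.

Emit:
jog_arm(motion=[-0.6, -0.7, 0, 0, 0, 0, -1, -0.5, -0.7, 0, 0, 0, 0, -1, 0, 0, 0.7, 0, 0, 0, -1, 0, 0, 0.8, 0, 0, 0, -1, 0, 0, 0, 0, 0, 0, -1, 0, 0, 0, 0, 0, 0, -1])

```text
time: 15.08
position: [0.465, -0.0197, 0.0697]
tool_rot: [0.704, 0.71, 0.001, 0.001]
ft_force: [1.1, 0.3, -0.4]
grip_width: 0.0874
grip_force: 0.0
```

Run:
```python
from h import *
print(robot.get_obs()["position"])
a=robot.camera("scene")
c=cv2.resize(a[150:250,270:390],(720,600),interpolation=cv2.INTER_CUBIC)
cv2.imwrite("pics/eye1.png",c)
```

```text
[ 0.46501581 -0.01969831  0.06969187]
```

View pics/eye1.png

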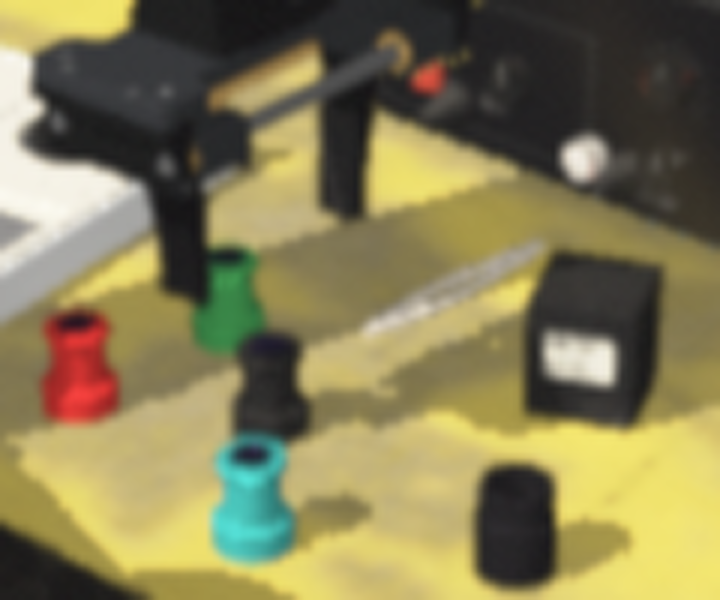

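The fingertips at (185,298) and (345,215) straddle the black eyepiece at (270,340), and nothing is in their way. I'll descend and grip.

Emit:
jog_arm(motion=[-0.06, -0.09, 0.5, 0, 0, 0, -1, 0, 0, 0.6, 0, 0, 0, -1, 0, 0, 0.42, 0, 0, 0, -1, 0, 0, 0, 0, 0, 0, -1, 0, 0, 0, 0, 0, 0, 1, 0, 0, 0, 0, 0, 0, 1, 0, 0, 0, 0, 0, 0, 1, 0, 0, 0, 0, 0, 0, 1, 0, 0, 0, 0, 0, 0, 1, 0, 0, 0, 0, 0, 0, 1, 0, 0, 0, 0, 0, 0, 1, 0, 0, 0, 0, 0, 0, 1], grip_force=20)

```text
time: 16.62
position: [0.4601, -0.0225, 0.008]
tool_rot: [0.704, 0.71, 0.0, 0.0]
ft_force: [0.1, -0.1, 0.5]
grip_width: 0.0261
grip_force: 20.0
```

Emit:
jog_arm(motion=[0, 0, -0.5, 0, 0, 0, 1, 0, 0, -1, 0, 0, 0, 1, 0, 0, -1, 0, 0, 0, 1, 1, 0.1, -0.5, 0, 0, 0, 1, 1, 0.2, 0, 0, 0, 0, 1, 1, 0.3, 0, 0, 0, 0, 1, 1, 0.4, 0, 0, 0, 0, 1, 1, 0.4, 0, 0, 0, 0, 1, 1, 0.4, 0, 0, 0, 0, 1, 1, 0.4, 0, 0, 0, 0, 1, 1, 0.4, 0, 0, 0, 0, 1, 0, 0, 0, 0, 0, 0, 1])

```text
time: 18.12
position: [0.5622, 0.301, 0.1276]
tool_rot: [0.703, 0.711, 0.001, 0.0]
ft_force: [-1.3, -0.2, -0.7]
grip_width: 0.0269
grip_force: 20.0
```

Emit:
jog_arm(motion=[0, 0, 0, 0, 0, 0, 1, 0, 0, 0, 0, 0, 0, 1])

```text
time: 18.38
position: [0.5608, 0.297, 0.1277]
tool_rot: [0.705, 0.709, -0.001, -0.0]
ft_force: [-0.3, -0.5, -0.2]
grip_width: 0.026
grip_force: 20.0
```

Emit:
jog_arm(motion=[0.15, 0.08, 0.5, 0, 0, 0, 1, 0, 0, 0.9, 0, 0, 0, 1, 0, 0, 0.7, 0, 0, 0, 1, 0, 0, 0.3, 0, 0, 0, 1, 0, 0, 0.12, 0, 0, 0, 1, 0, 0, 0, 0, 0, 0, 1, 0, 0, 0, 0, 0, 0, 1])

```text
time: 19.25
position: [0.5657, 0.3046, 0.0284]
tool_rot: [0.704, 0.71, 0.001, 0.001]
ft_force: [0.3, -0.9, -0.4]
grip_width: 0.0261
grip_force: 20.0
```

Emit:
jog_arm(motion=[0, 0, 0, 0, 0, 0, 1])

```text
time: 19.38
position: [0.5654, 0.3046, 0.0282]
tool_rot: [0.704, 0.71, 0.001, 0.0]
ft_force: [-0.4, -0.6, 0.3]
grip_width: 0.0261
grip_force: 20.0
```

Emit:
jog_arm(motion=[0, 0, 0.07, 0, 0, 0, 1, 0, 0, 0, 0, 0, 0, 1, 0, 0, 0, 0, 0, 0, -1, 0, 0, 0, 0, 0, 0, -1, 0, 0, 0, 0, 0, 0, -1, 0, 0, 0, 0, 0, 0, -1, 0, 0, 0, 0, 0, 0, -1, 0, 0, 0, 0, 0, 0, -1, 0, 0, -0.5, 0, 0, 0, -1, 0, 0, -1, 0, 0, 0, -1, 0, 0, -1, 0, 0, 0, -1, -1, -0.3, -0.5, 0, 0, 0, -1])

```text
time: 20.88
position: [0.556, 0.2664, 0.1489]
tool_rot: [0.703, 0.711, 0.004, 0.002]
ft_force: [0.4, -1.1, -0.7]
grip_width: 0.087
grip_force: 0.0
```

Emit:
jog_arm(motion=[-1, -0.3, 0, 0, 0, 0, -1, -1, -0.3, 0, 0, 0, 0, -1, -1, -0.3, 0, 0, 0, 0, -1, -1, -0.3, 0, 0, 0, 0, -1, -1, -0.3, 0, 0, 0, 0, -1, -1, -0.3, 0, 0, 0, 0, -1, -1, -0.3, 0, 0, 0, 0, -1, -1, -0.3, 0, 0, 0, 0, -1, -1, -0.3, 0, 0, 0, 0, -1, -1, -0.2, 0, 0, 0, 0, -1, -1, 0, 0, 0, 0, 0, -1, -1, 0, 0, 0, 0, 0, -1])

```text
time: 22.38
position: [0.441, -0.2184, 0.146]
tool_rot: [0.705, 0.71, 0.0, 0.001]
ft_force: [0.9, 0.6, -0.0]
grip_width: 0.087
grip_force: 0.0
```

Run:
```python
from h import *
print(robot.get_obs()["position"])
a=robot.camera("scene");cv2.imwrite("pics/s2.png",a)
cv2.imwrite("pics/eye2.png",cv2.resize(a[140:220,200:320],(720,480),interpolation=cv2.INTER_CUBIC))
```

```text
[ 0.44101976 -0.21836239  0.14600119]
```

View pics/eye2.png

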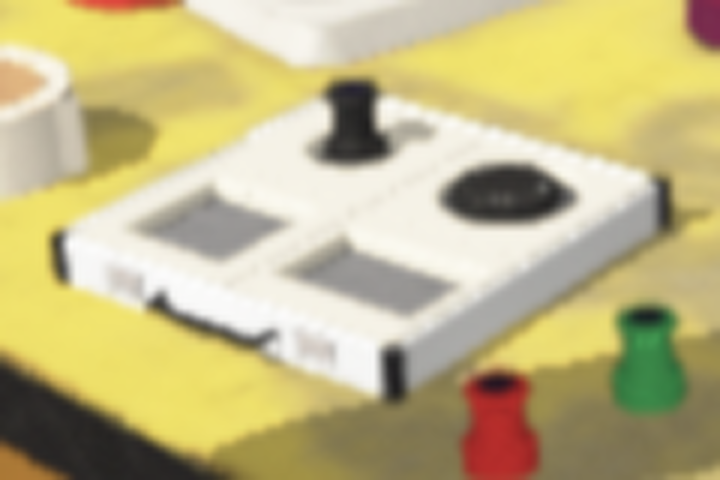

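The eyepiece stands upright in its pocket at (352,125) and the cap is seated at (508,190). Next is the battery: yaw about -5°, at (0.437, -0.319).

Emit:
jog_arm(motion=[-1, 0, 0, 0, 0, 0.7, -1, -0.9, -0.1, 0, 0, 0, 0.6, -1, -0.6, 0, 0.3, 0, 0, 0, -1, 0, 0, 0.9, 0, 0, 0, -1, 0, 0, 0.3, 0, 0, 0, -1, 0, 0, 0, 0, 0, 0, -1, 0, 0, 0, 0, 0, 0, -1], grip_force=30)

```text
time: 23.3
position: [0.4342, -0.3163, 0.0852]
tool_rot: [0.736, 0.677, 0.0, 0.001]
ft_force: [-0.2, -0.4, 0.2]
grip_width: 0.0873
grip_force: 0.0
```

Run:
```python
from h import *
print(robot.get_obs()["position"])
a=robot.camera("scene");cv2.imwrite("pics/s3.png",a)
cv2.imwrite("pics/bat1.png",cv2.resize(a[185:295,360:480],(654,600),interpolation=cv2.INTER_CUBIC))
```

```text
[ 0.43418743 -0.31634204  0.08522731]
```

View pics/bat1.png

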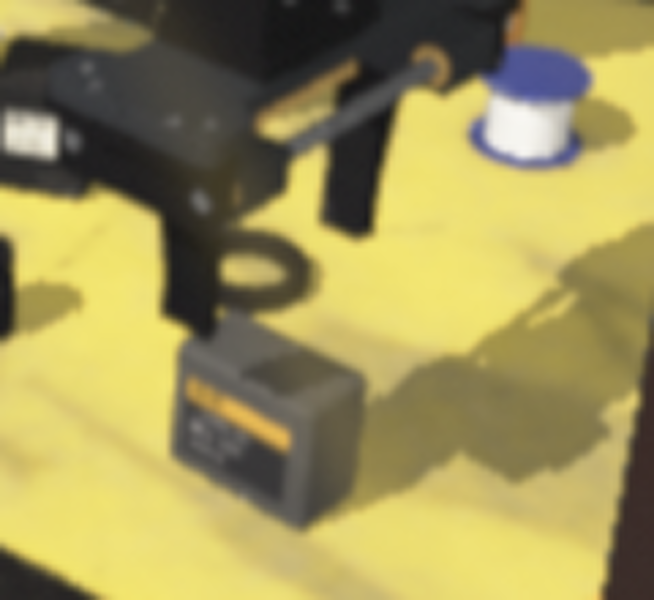

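The tips at (190,325) and (348,228) straddle the battery top at (270,360), aligned along its short side. I'll descend and grip.

Emit:
jog_arm(motion=[-0.08, 0, 0.5, 0, 0, 0, -1, 0, 0, 0.7, 0, 0, 0, -1, 0, 0, 0.5, 0, 0, 0, -1, 0, 0, 0.18, 0, 0, 0, -1, 0, 0, 0, 0, 0, 0, -1, 0, 0, 0, 0, 0, 0, 1, 0, 0, 0, 0, 0, 0, 1, 0, 0, 0, 0, 0, 0, 1, 0, 0, 0, 0, 0, 0, 1, 0, 0, 0, 0, 0, 0, 1, 0, 0, 0, 0, 0, 0, 1, 0, 0, 0, 0, 0, 0, 1])

```text
time: 24.85
position: [0.4338, -0.3199, 0.0094]
tool_rot: [0.736, 0.677, 0.0, 0.001]
ft_force: [1.5, 0.8, 0.6]
grip_width: 0.0377
grip_force: 30.0
```

Emit:
jog_arm(motion=[0, 0, -0.5, 0, 0, 0, 1, 0, 0, -1, 0, 0, 0, 1, 0, 0, -1, 0, 0, 0, 1, 0, 0, -0.9, 0, 0, -1, 1, 1, 0, 0, 0, 0, -1, 1, 1, 0, 0, 0, 0, -1, 1, 1, -0.1, 0, 0, 0, -0.1, 1, 1, -0.1, 0, 0, 0, 0, 1, 1, -0.1, 0, 0, 0, 0, 1, 1, 0, 0, 0, 0, 0, 1, 1, 0, 0, 0, 0, 0, 1, 1, 0, 0, 0, 0, 0, 1])

```text
time: 26.35
position: [0.3867, -0.0019, 0.1449]
tool_rot: [0.659, 0.753, -0.001, -0.001]
ft_force: [1.8, 0.5, -2.2]
grip_width: 0.0381
grip_force: 30.0
```

Emit:
jog_arm(motion=[1, 0.3, 0, 0, 0, 0, 1, 1, 0.3, 0, 0, 0, 0, 1, 1, 0.3, 0, 0, 0, 0, 1, 1, 0.3, 0, 0, 0, 0, 1, 0.5, 0.3, 0, 0, 0, 0, 1, 0, 0, 0, 0, 0, 0, 1, 0, 0, 0, 0, 0, 0, 1])

```text
time: 27.22
position: [0.4223, 0.1824, 0.1447]
tool_rot: [0.658, 0.753, -0.001, -0.001]
ft_force: [-1.3, 0.2, -1.6]
grip_width: 0.0377
grip_force: 30.0
```

Emit:
jog_arm(motion=[0.04, 0.7, 0, 0, 0, 0, 1, 0, 0.69, 0, 0, 0, 0, 1, 0, 0, 0.8, 0, 0, 0, 1, 0, 0, 0.9, 0, 0, 0, 1, 0, 0, 0.6, 0, 0, 0, 1, 0, 0, 0, 0, 0, 0, 1, 0, 0, 0, 0, 0, 0, 1])

```text
time: 28.1
position: [0.4789, 0.1915, 0.0539]
tool_rot: [0.659, 0.752, 0.0, 0.0]
ft_force: [-0.1, -0.2, -2.4]
grip_width: 0.0377
grip_force: 30.0
```

Emit:
jog_arm(motion=[0, 0, 0.35, 0, 0, 0, 1, 0, 0, 0.25, 0, 0, 0, 1, 0, 0, 0.05, 0, 0, 0, 1, 0, 0, 0, 0, 0, 0, 1])

```text
time: 28.6
position: [0.4784, 0.1922, 0.027]
tool_rot: [0.658, 0.753, -0.0, -0.0]
ft_force: [-0.2, -0.6, -1.8]
grip_width: 0.0378
grip_force: 30.0
```

Emit:
jog_arm(motion=[0, 0, 0, 0, 0, 0, -1, 0, 0, 0, 0, 0, 0, -1, 0, 0, 0, 0, 0, 0, -1, 0, 0, 0, 0, 0, 0, -1, 0, 0, -0.5, 0, 0, 0, -1, 0, 0, -1, 0, 0, 0, -1, 0, 0, -1, 0, 0, 0, -1, 0, 0, -0.6, 0, 0, 0.7, -1, -1, 0, 0, 0, 0, 1, -1, -1, 0, 0, 0, 0, 1, -1, -1, 0.1, 0, 0, 0, 1, -1, -1, 0.1, 0, 0, 0, 1, -1])

```text
time: 30.1
position: [0.4833, 0.0307, 0.1514]
tool_rot: [0.773, 0.634, 0.0, 0.0]
ft_force: [-0.6, -0.3, -0.2]
grip_width: 0.087
grip_force: 0.0
```

Emit:
jog_arm(motion=[-0.97, 0.2, 0, 0, 0, 1, -1, -0.94, 0.3, 0, 0, 0, 1, -1, -0.92, 0.36, 0, 0, 0, 1, -1, -0.5, 0.2, 0, 0, 0, 1, -1, 0, 0, 0, 0, 0, 1, -1, 0, 0, 0, 0, 0, 1, -1, 0, 0, 0, 0, 0, 1, -1, 0, 0, 0, 0, 0, 1, -1, 0, 0, 0, 0, 0, 1, -1, 0, 0, 0, 0, 0, 1, -1, 0, 0, 0, 0, 0, 1, -1, 0, 0, 0, 0, 0, 1, -1])

```text
time: 31.6
position: [0.4862, -0.1081, 0.1513]
tool_rot: [0.964, 0.265, -0.0, -0.0]
ft_force: [0.6, -0.8, -0.2]
grip_width: 0.0867
grip_force: 0.0
```

Emit:
jog_arm(motion=[0, 0, 0, 0, 0, 1, -1, 0, 0, 0, 0, 0, 1, -1, 0, 0, 0, 0, 0, 0, -1])

```text
time: 31.98
position: [0.4862, -0.1081, 0.1513]
tool_rot: [0.98, 0.198, -0.0, -0.0]
ft_force: [-0.9, 0.1, -0.0]
grip_width: 0.0871
grip_force: 0.0
```

Run:
```python
from h import *
o=robot.get_obs();p=o["position"];q=o["tool_rot"]
psi=np.degrees(2*np.arctan2(q[1],q[0]))-90;print(o["time"],p,psi)
t=np.radians(psi);d=np.array([.572,-.112])-p[:2]
print("tool dx,dy units",np.array([-np.sin(t)*d[0]+np.cos(t)*d[1],np.cos(t)*d[0]+np.sin(t)*d[1]])/.04)
a=robot.camera("scene");cv2.imwrite("pics/s4.png",a)
l,s,c=blobs("scene",a)
for n,X in dict(blk=[.572,-.112,.03],eye=[.5645,.3045,.037],cap=[.5777,.2046,.02625],bat=[.4776,.1913,.046]).items():
    u=proj("scene",np.array(X));j=np.argmin(np.hypot(*(c-u).T)+1e3*(s[:,4]<50));print(n,u.round(1),c[j].round(1),s[j])
```

```text
31.975 [ 0.48618393 -0.10809172  0.15127908] -67.12223218986708
tool dx,dy units [1.93865123 0.92408137]
blk [368.8 207. ] [368.9 205.2] [358 192  22  29 456]
eye [258.1 161.2] [266.4 174.5] [249 154  46  38 719]
cap [284.3 172.3] [266.4 174.5] [249 154  46  38 719]
bat [261.7 179.2] [266.4 174.5] [249 154  46  38 719]
```

Emit:
jog_arm(motion=[0.97, 0.46, 0, 0, 0, 0, -1, 0.97, 0.46, 0, 0, 0, 0, -1, 0, 0, 0.9, 0, 0, 0, -1, 0, 0, 0.7, 0, 0, 0, -1, 0, 0, 0, 0, 0, 0, -1, 0, 0, 0, 0, 0, 0, -1])

```text
time: 32.78
position: [0.5727, -0.1122, 0.088]
tool_rot: [0.98, 0.198, 0.001, 0.0]
ft_force: [0.8, 0.7, 0.5]
grip_width: 0.0867
grip_force: 0.0
```

Emit:
jog_arm(motion=[0, 0, 0.5, 0, 0, 0, -1, 0, 0, 0.7, 0, 0, 0, -1, 0, 0, 0.5, 0, 0, 0, -1, 0, 0, 0.2, 0, 0, 0, -1, 0, 0, 0, 0, 0, 0, -1, 0, 0, 0, 0, 0, 0, 1, 0, 0, 0, 0, 0, 0, 1, 0, 0, 0, 0, 0, 0, 1, 0, 0, 0, 0, 0, 0, 1, 0, 0, 0, 0, 0, 0, 1, 0, 0, 0, 0, 0, 0, 1], grip_force=30)

```text
time: 34.15
position: [0.5719, -0.1116, 0.0114]
tool_rot: [0.98, 0.198, -0.0, -0.0]
ft_force: [-0.0, 1.5, 1.5]
grip_width: 0.0498
grip_force: 30.0
```

Emit:
jog_arm(motion=[0, 0, -0.5, 0, 0, 0, 1, 0, 0, -1, 0, 0, 0, 1, -0.5, 0, -1, 0, 0, 0.8, 1, -0.5, 0, -1, 0, 0, 1, 1, -0.3, 0, -0.3, 0, 0, 1, 1, 0, -0.5, 0, 0, 0, 1, 1, 0, -1, 0, 0, 0, 0, 1, 0, -1, 0, 0, 0, 0, 1, 0, -1, 0, 0, 0, 0, 1, 0, -1, 0, 0, 0, 0, 1, 0, -1, 0, 0, 0, 0, 1, 0, -1, 0, 0, 0, 0, 1])

```text
time: 35.65
position: [0.4864, 0.1288, 0.1624]
tool_rot: [0.998, 0.067, -0.001, 0.0]
ft_force: [1.2, 0.7, -4.2]
grip_width: 0.0498
grip_force: 30.0
```

Emit:
jog_arm(motion=[0, -1, 0, 0, 0, 0, 1, 0, -1, 0, 0, 0, 0, 1, 0, -1, 0, 0, 0, 0, 1, 0, 0, 0, 0, 0, 0, 1, 0, 0, 0, 0, 0, 0, 1])

```text
time: 36.28
position: [0.4707, 0.2462, 0.1625]
tool_rot: [0.998, 0.067, -0.001, 0.001]
ft_force: [-0.1, 0.9, -4.9]
grip_width: 0.0498
grip_force: 30.0
```

Run:
```python
from h import *
o=robot.get_obs();p=o["position"];q=o["tool_rot"]
psi=np.degrees(2*np.arctan2(q[1],q[0]))-90;print(o["time"],p,psi,o["grip_width"])
t=np.radians(psi);d=np.array([.4643,.2914])-p[:2]
print("tool dx,dy units",np.array([-np.sin(t)*d[0]+np.cos(t)*d[1],np.cos(t)*d[0]+np.sin(t)*d[1]])/.04)
```

```text
36.275 [0.47072401 0.24617529 0.1624691 ] -82.32273170708304 0.049830112878209834
tool dx,dy units [-0.00811806 -1.14193817]
```

Emit:
jog_arm(motion=[0, -0.6, 0, 0, 0, 0, 1, 0, -0.54, 0, 0, 0, 0, 1, 0, 0, 0.8, 0, 0, 0, 1, 0, 0, 1, 0, 0, 0, 1, 0, 0, 0.8, 0, 0, 0, 1, 0, 0, 0, 0, 0, 0, 1, 0, 0, 0, 0, 0, 0, 1])

```text
time: 37.15
position: [0.4666, 0.2914, 0.06]
tool_rot: [0.998, 0.066, 0.001, -0.0]
ft_force: [0.3, 0.4, -4.3]
grip_width: 0.0498
grip_force: 30.0
```

Emit:
jog_arm(motion=[-0.04, 0, 0.4, 0, 0, 0, 1, 0, 0, 0.3, 0, 0, 0, 1, 0, 0, 0.07, 0, 0, 0, 1, 0, 0, 0, 0, 0, 0, 1])

```text
time: 37.65
position: [0.4637, 0.2917, 0.0282]
tool_rot: [0.998, 0.067, -0.0, 0.0]
ft_force: [-0.3, -0.9, -4.2]
grip_width: 0.0496
grip_force: 30.0
```

Not touching yet, and about 1 mm above the floor. I'll release with a part opening, rise and back off.

Emit:
jog_arm(motion=[0, 0, 0, 0, 0, 0, -0.55, 0, 0, 0, 0, 0, 0, -0.55, 0, 0, 0, 0, 0, 0, -0.55, 0, 0, 0, 0, 0, 0, -0.55, 0, 0, -0.5, 0, 0, 0, -0.55, 0, 0, -1, 0, 0, 0, -0.55, 0, 0, -1, 0, 0, 0, -0.55, 0, 0, -1, 0, 0, 0, -0.55, 0, 1, 0, 0, 0, 0, -0.55, 0, 1, 0, 0, 0, 0, -0.55, 0, 1, 0, 0, 0, 0, -0.55, 0, 1, 0, 0, 0, 0, -0.55])

```text
time: 39.15
position: [0.4851, 0.1319, 0.1687]
tool_rot: [0.998, 0.067, 0.0, 0.0]
ft_force: [-0.2, -0.3, -0.4]
grip_width: 0.0674
grip_force: 0.0
```

Emit:
jog_arm(motion=[0, 1, 0, 0, 0, 0, -0.55, 0, 1, 0, 0, 0, 0, -0.55, 0, 1, 0, 0, 0, 0, -0.55, 0, 1, 0, 0, 0, 0, -0.55, 0, 1, 0, 0, 0, 0, -0.55, 0, 1, 0, 0, 0, 0, -0.55, 0, 1, 0, 0, 0, 0, -0.55, 0, 1, 0, 0, 0, 0, -0.55, 0, 1, 0, 0, 0, 0, -0.55, 0, 1, 0, 0, 0, 0, -0.55, 0, 0, 0, 0, 0, 0, -0.55, 0, 0, 0, 0, 0, 0, -0.55])

```text
time: 40.65
position: [0.5375, -0.2626, 0.1681]
tool_rot: [0.998, 0.066, -0.001, -0.001]
ft_force: [0.2, 1.3, 0.2]
grip_width: 0.0676
grip_force: 0.0
```

Run:
```python
from h import *
o=robot.get_obs();print(o["time"],o["position"],o["ft_force"])
a=robot.camera("scene");b=robot.camera("top")
c1=cv2.resize(a[130:250,200:420],(800,436),interpolation=cv2.INTER_CUBIC)
for n,X in dict(blk=[.4643,.2914,.076],eye=[.5645,.3045,.058],cap=[.5777,.2046,.0325],bat=[.4776,.1913,.076]).items():
    u=(proj("scene",np.array(X))-[199.5,129.5])*[800/220,436/120];cv2.circle(c1,tuple(int(v) for v in u),2,(0,0,255),-1)
c2=cv2.resize(b[140:245,165:475],(800,271)[:2],interpolation=cv2.INTER_CUBIC)
cv2.imwrite("pics/fin.png",cv2.resize(np.vstack([c1,c2]),(679,600)))
```

```text
40.65 [ 0.53752654 -0.26261214  0.16811336] [0.16302175 1.26027881 0.1771567 ]
```

View pics/fin.png

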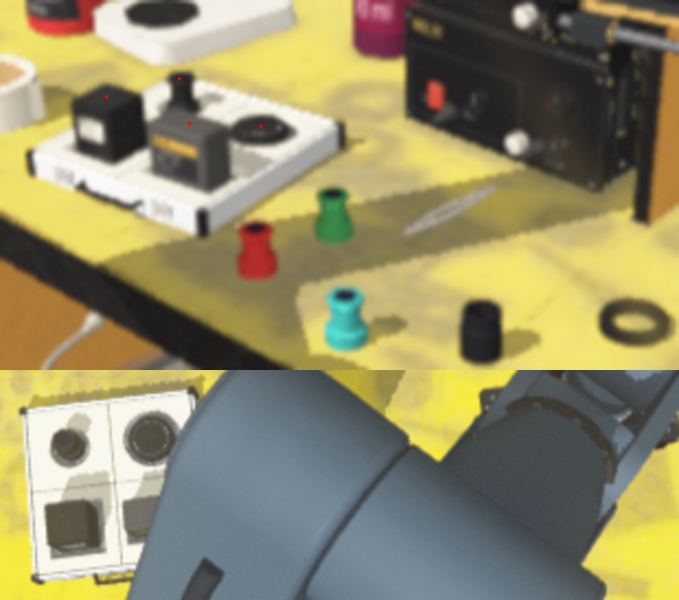

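The red marks are the predicted seated tops: block (106,97), eyepiece (179,78), cap (261,126), battery (189,123). They fall on all four parts, which stand upright. Ring and sleeve are untouched and the hand is clear of everything, so I'm handing in.

```bash
python3 -c "
from rig import robot
print(robot.hand_in())"
```

```text
the job is handed in; nothing more can be done
None
```

I handed the job in after about 41 s. In the last pictures the cap, eyepiece, battery pack and gauge block stood upright in their own pockets, and the ring and sleeve looked undisturbed. The hand-in gave no verdict.

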